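Hold the glass cell in the light path

TASK

Lift the lid off the small wooden box by its knob and set it down the right way up on the table, clear of the box and of the light-check stand. Then take the glass cell out by its two frosted faces only, never touching its clear faces, and hold it upright and still in mid-air between the two heads of the stand without bumping them, with the beam passing squarely through the clear faces at the middle of their lower half. The program finishes while the gripper is still holding the cell there; leave everything else on the table where it is.

Things in the scene. Friction and masses are not known exactly. Their poses are not given: they have to be found in the camera images.
- case: Fixed wooden box, outside 110 (x) x 150 (y) x 48 mm high, walls 5 mm, open on top. Origin: centre of underside. In its middle a block (50 x 66 mm, top 21 mm above the table) with a 21 x 33 mm slot, 12 mm deep, floor 9 mm above the table; the cell stands in it and rises 33 mm above the rim. Lid and cell start with the box's axes. Box and stand may be swapped; the table midway is free.
- lid: Loose wooden lid 110 (x) x 150 (y) mm, top 42 mm above its rim, 180 g (varies); upright round brass knob in the middle, diameter 24, 42 to 72 mm above the rim. Origin: centre of the rim plane, on the box's rim (48 mm up) at first. A tongue reaches 5 mm below the rim into the box, 2 mm clearance; on the table the origin is 5 mm up. Hollow, 36 mm deep, over the cell: lift it straight up 50 mm.
- cell: Loose glass cell 18 (x, between clear faces) x 30 (y, between frosted faces) x 72 mm tall, 60 g (varies). Origin: centre of underside; z up. The frosted faces are the narrow whitish end plates at y = +-15 mm, 16 mm wide in x, full height. Grip them on the upper 32 mm, closing along the cell's y, so that the lower half stays free for the light.
- clear_faces: The clear panes of the cell (at its x = +-9 mm, 22 mm wide in y) with the grey cap between the frosted plates on top; fixed in the cell, same origin and axes. The gripper must not touch it.
- window (a point): Point inside the cell through which the beam should pass: on the cell's centre line, 20 mm above its underside.
- stand: Fixed light-check stand: grey base plate 206 (x) x 80 (y) x 12 mm and two dark round heads (diameter 42 mm, tops 107 mm above the table) facing each other along x, faces 110 mm apart. Origin: centre of underside. The beam runs along the stand's x axis from lens to lens.
- beam_mid (a point): Middle of the beam between the two heads, on the line through both lenses, 85 mm above the table, 73 mm above the base plate; axes as the stand's.
- mould_0: Bystander: brown rubber mould block 50 x 77 x 22 mm; origin centre of underside.
- tape_roll: Bystander: roll of white tape, 58 mm diameter, 24 mm high; origin centre of underside.
- side_cutters: Bystander: side cutters lying flat, 60 x 105 x 12 mm; origin centre of underside.
- flux_bottle: Bystander: white square bottle with ribbed cap, 46 x 46 x 71 mm; origin centre of underside.
- alcohol_bottle: Bystander: round glass dispensing bottle, 66 mm diameter, 108 mm high; origin centre of underside.
- tool_cup: Bystander: open yellow holder with pliers standing in it, 60 x 75 x 115 mm; origin centre of underside.

How it is judged:
By the outcome, as a careful person would: the job done as asked, in the order asked, and still so for the second after the job is handed in, while the arm keeps its last pose, push and grip.
It also fails if it takes over 64 s, if anything falls off the work surface, if the arm or the gripper's body presses on something with over 40 N, if the wrist force passes 120 N, or if a joint passes its speed limit or range.

ROBOT

A 6-joint arm with a two-finger parallel gripper is mounted at the origin on the work surface; the furniture and walls round the work are solid. World frame = base frame: x ahead of the robot, y to its left, z up, the work surface at z = 0. Lengths are in m, angles in rad, forces in N, time in s.
With the tool pointing down it reaches from about 0.25 to 0.775 m from the base axis. Payload 4 kg.
Tool frame: the origin (TCP) lies at the very end of the fingers, on their centre line; the grasp point (between the pads) lies 19 mm behind it; z points along the fingers, y is the direction in which the jaws open and shut (so a half turn about z gives the same grasp; the last joint's range is limited). The gripper opens to 94 mm and grips with 3 to 60 N. Pads are 16 mm wide; open, the fingers measure 119 mm over their backs; the gripper's body (75 mm by 177 mm) begins 78 mm behind the grasp point.
Start: joints at [-1.337, 0.087, 1.371, -0, 1.684, -0.103], TCP at [0.182, -0.519, 0.206] pointing down, gripper open.
Joint ranges: [-3.1, 3.1], [-0.76, 2.03], [0.27, 2.55], [-1.08, 4.22], [0.17, 2.65], [-2.57, 2.57]. Speed limits (rad/s): [2.79, 2.79, 3.14, 3.14, 3.14, 3.14].

INTERFACE

Orientations are given as [roll, pitch, yaw] about the fixed x, y, z axes, in that order (R = Rz(yaw) Ry(pitch) Rx(roll)).
In Python, from bench import robot, snapshot, calibration gives the robot as it stands. The module is installed in compiled form; this text tells all that it offers.
- The arm moves only by the tool servo_tool, never from a script. Its argument "series" is text: rows parted by semicolons, each of 5 numbers parted by spaces: the closure, from -1 (fully open) to 1 (shut), then the shift along the tool's x, y, z in cm, then the turn about the tool's z in rad. A call has 1 to 20 rows; each row is the pose to reach, as a shift and turn from the pose commanded when the call began, along the tool's axes at that moment; what a row does not reach only later rows make up. A row lasts 1/12 s, in which the tool goes at most 41.7 mm and 7.16 degrees, less where a joint would pass 70% of its speed; a pose out of reach is approached as far as the arm can. A call with a gripper value outside its range is refused whole. The fingers move at their own pace and stop on an object; the grip force is fixed at half the most. Time passes only in rows, so rows that repeat a pose let the fingers close. It gives the time, the measured TCP pose, the force and the opening at its end, in the units of the state.
- robot.get_obs(): the state, without advancing time (a new reading comes with each control period).
- snapshot(name): name is "scene" or "top" or "wrist"; returns (picture, depth): 400x640x3 uint8, red, green, blue; 400x640 float32, m along the optical axis (not along the pixel's ray), 0 where there is no reading.
- calibration(name): a dict with "fx", "fy", "cx", "cy" (pixels), "rvec" (rotation vector, rad) and "tvec" (3), from world to camera coordinates, as OpenCV has them; the wrist camera has in their place "tool_from_camera" (4x4, takes a point from camera to tool coordinates, whose origin is the TCP and whose axes are the flange's). Camera axes: x right, y down, z forward; pixel columns grow to the right and rows downward; lengths in m; the calibration is good to about 2 mm. A picture is of the moment at which its call begins: read the wrist's pose just before it. calibration takes no time and is no camera call.
- robot.close_job(): hands the job in, once; it reports no verdict.
The state is a dict: "time": time; "joint_positions": joint angles; "qvel": joint speeds; "joint_torque": joint torques, N m; "tool_pos": TCP position; "ee_rot": TCP orientation; "wrist_force": force on the tool from outside, world axes, zero at the start; "wrist_torque": the same for the moment, N m; "width": finger opening in m.
Only numpy, scipy, OpenCV 4.12 (cv2) and the standard library are available. Lean on these libraries where they do the work, as an engineer would, in place of code of your own. Each camera call takes 0.05 s, during which the arm holds its last target. There are 200 camera calls.

## Working session

There is one attempt and no reset: what is moved stays moved. The work goes in short steps, Python scripts to look and compute and a tool call to move; the robot and the scene stay as the last step left them, time stands still between calls to the robot, and variables do not carry over. Pictures are saved under pics/ and viewed, about 8 in all and at most 12, crops included, and the job is handed in when it is done.

Besides the shell and the picture viewer there is one more tool, called in YAML: its name, and indented under it one key for each argument. servo_tool: Moves the arm, as the interface text tells. Its arguments: {"type":"object","properties":{"series":{"type":"string"}},"required":["series"]}

```bash
mkdir -p pics
cat > h.py <<'E'
import numpy as np, cv2
from bench import robot, snapshot, calibration
from scipy.spatial.transform import Rotation as R
def cam(name, obs=None):
    c=calibration(name)
    if name=="wrist":
        o=obs or robot.get_obs(); T=np.eye(4); T[:3,:3]=R.from_euler('xyz',o['ee_rot']).as_matrix(); T[:3,3]=o['tool_pos']
        M=T@np.array(c['tool_from_camera']); return c,M[:3,:3],M[:3,3]
    r=cv2.Rodrigues(np.array(c['rvec'],float))[0]; return c,r.T,-r.T@np.array(c['tvec']).ravel()
def pts(cm,depth):
    c,Rm,t=cm; v,u=np.mgrid[:400,:640]
    P=np.stack([(u-c['cx'])/c['fx']*depth,(v-c['cy'])/c['fy']*depth,depth],-1)
    return P@Rm.T+t
def ray(cm,u,v,z):
    c,Rm,t=cm; d=Rm@np.array([(u-c['cx'])/c['fx'],(v-c['cy'])/c['fy'],1]); return t+d*(z-t[2])/d[2]
E
python3 - <<'E'
from h import *
for n in("scene","top"):
    p,d=snapshot(n); cv2.imwrite(f"pics/{n}0.png",p[...,::-1]); np.savez(f"{n}0.npz",p=p,d=d)
    print(n,cam(n)[2],cam(n)[1][:,2],calibration(n)['fx'])
o=robot.get_obs();print(o); print(calibration("wrist"))
E
```

```text
scene [-0.3400127  0.6046121  1.2662471] [ 0.53720423 -0.36161998 -0.76199908] 517.8849465778545
top [0.27820851 0.02839666 1.02860234] [ 0.21598338 -0.00549591 -0.97638157] 387.95926607852925
{'time': 0.1, 'joint_positions': array([-1.33713590e+00,  8.78781857e-02,  1.37208272e+00, -2.78743420e-05,
        1.68359825e+00, -1.03111579e-01]), 'qvel': array([ 5.92518428e-04, -3.62584376e-04, -3.11638737e-03,  1.56711957e-05,
       -1.09010236e-03,  4.55125965e-04]), 'joint_torque': array([ 2.21602546e-03, -3.41252410e+01, -3.03300011e+01,  7.19713443e-02,
        3.04462470e-02, -1.00813832e-04]), 'tool_pos': array([ 0.1816096 , -0.5186323 ,  0.20443316]), 'ee_rot': array([-3.13963374e+00, -1.74853718e-04,  3.36768728e-01]), 'wrist_force': array([-0.10218458, -0.0235559 , -0.04062841]), 'wrist_torque': array([-0.00985379,  0.0481012 ,  0.03164604]), 'width': 0.09415769784459413}
{'fx': 345.6152647791049, 'fy': 345.6152647791049, 'cx': 325.130110540371, 'cy': 199.7838816953049, 'tool_from_camera': array([[ 0.00135385, -0.96491584, -0.26255589,  0.07692813],
       [ 0.99999852,  0.00102768,  0.00137959,  0.00115291],
       [-0.00106137, -0.26255737,  0.9649158 , -0.17879822],
       [ 0.        ,  0.        ,  0.        ,  1.        ]])}
```

View pics/top0.png

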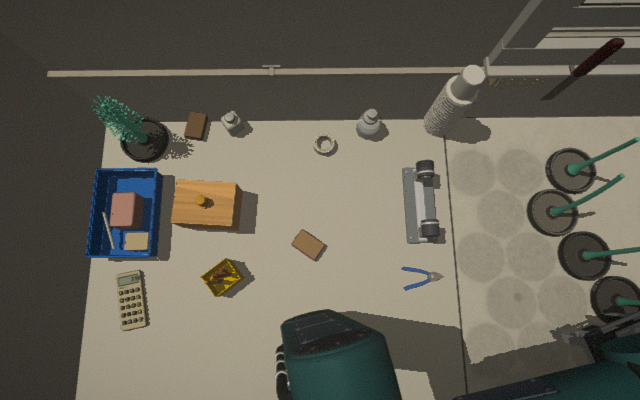

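View pics/scene0.png

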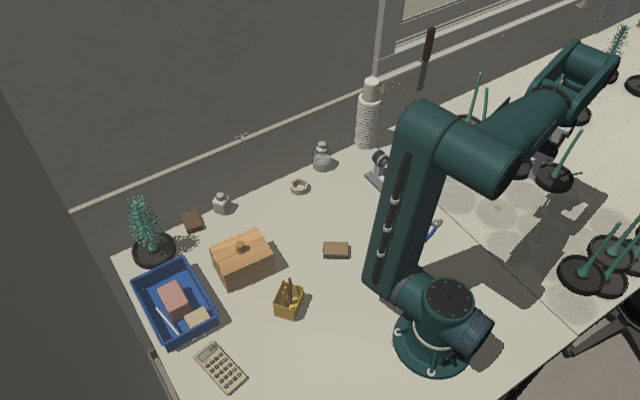

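The top view shows the box and lid at (207,204), knob at (201,201), and the stand at (421,203) with heads at (425,168) and (430,230). The mould is at (309,245), and the table around (310,195) is free. The scene view agrees.

Run:
```python
from h import *
z=np.load("top0.npz");p,d=z['p'],z['d'];cm=cam("top");P=pts(cm,d)
hsv=cv2.cvtColor(p,cv2.COLOR_RGB2HSV)
for n,(u,v) in dict(knob=(201,201),mould=(309,245),tape=(324,145),cup=(222,277),alc=(370,122),cut=(420,278)).items(): print(n,P[v,u].round(3))
# lid top
b=P[150:260,150:260].reshape(-1,3); 
m=(abs(P[...,2]-.09)<.006); m[:, :150]=0;m[:,265:]=0;m[:150]=0;m[260:]=0
k=cv2.morphologyEx(m.astype(np.uint8),cv2.MORPH_OPEN,np.ones((3,3)))
q=P[k>0][:,:2].astype(np.float32); print("lid",cv2.minAreaRect(q),np.median(P[k>0][:,2]))
m=(P[...,2]>.105)&(P[...,2]<.14); m[:, :170]=0;m[:,240:]=0;m[:170]=0;m[240:]=0
q=P[m]; print("knob",q.mean(0),m.sum(),(q.min(0)+q.max(0))/2, np.ptp(q,axis=0))
# stand
s=np.zeros(m.shape,bool);s[155:250,395:445]=1
q=P[s&(abs(P[...,2]-.012)<.005)][:,:2].astype(np.float32);print("base",cv2.minAreaRect(q),len(q))
q=P[s&(P[...,2]>.05)];print("heads",len(q),q.min(0),q.max(0))
q2=q[q[:,2]>.09]; mid=(q2[:,0].min()+q2[:,0].max())/2
for g in(q2[q2[:,0]<mid],q2[q2[:,0]>mid]):print(len(g),np.median(g,0),g.min(0),g.max(0))
```

```text
knob [0.472 0.303 0.119]
mould [0.373 0.047 0.02 ]
tape [0.653 0.003 0.001]
cup [ 0.295  0.274 -0.001]
alc [ 0.682 -0.115  0.088]
cut [ 0.286 -0.241 -0.004]
lid ((0.47575339674949646, 0.30651551485061646), (0.15141750872135162, 0.11054511368274689), 86.21041107177734) 0.08899231038397498
knob [0.47449101 0.30449531 0.11757304] 90 [0.47512588 0.30550814 0.11359137] [0.02304978 0.02343201 0.01697658]
base ((0.4792135953903198, -0.24951645731925964), (0.2043672651052475, 0.0805482342839241), 0.3819209635257721) 1677
heads 641 [ 0.27820851 -0.27051513  0.06784333] [0.57440242 0.02839666 1.02860234]
282 [ 0.4040623  -0.24581056  0.10164172] [ 0.27820851 -0.26911774  0.09065599] [0.42464902 0.02839666 1.02860234]
262 [ 0.55319503 -0.24590946  0.10134696] [ 0.5336664  -0.26968644  0.09007944] [ 0.57440242 -0.22727225  0.10783795]
```

servo_tool:
  series: "-1 3 -3 -4 0.05;-1 54.9 -68.2 -6 0.403;-1 54.9 -68.2 -6 0.403;-1 54.9 -68.2 -6 0.403;-1 54.9 -68.2 -6 0.403;-1 54.9 -68.2 -6 0.403;-1 54.9 -68.2 -6 0.403;-1 54.9 -68.2 -6 0.403;-1 54.9 -68.2 -6 0.403;-1 54.9 -68.2 -6 0.403;-1 54.9 -68.2 -6 0.403;-1 54.9 -68.2 -6 0.403;-1 54.9 -68.2 -6 0.403;-1 54.9 -68.2 -6 0.403;-1 54.9 -68.2 -6 0.403;-1 54.9 -68.2 -6 0.403;-1 54.9 -68.2 -6 0.403;-1 54.9 -68.2 -6 0.403;-1 54.9 -68.2 -6 0.403;-1 54.9 -68.2 -6 0.403"

```text
time: 1.77
tool_pos: [0.4565, 0.257, 0.2629]
ee_rot: [3.141, 0.001, -0.065]
wrist_force: [0.5, 0.8, -0.0]
width: 0.0941
```

servo_tool:
  series: "-1 0 0 0 0;-1 0 0 0 0;-1 0 0 0 0"

```text
time: 2.02
tool_pos: [0.4562, 0.2543, 0.2627]
ee_rot: [3.14, 0.001, -0.066]
wrist_force: [-0.2, -0.2, -0.8]
width: 0.0933
```

Run:
```python
from h import *
o=robot.get_obs(); p,d=snapshot("wrist"); cm=cam("wrist",o); P=pts(cm,d); cv2.imwrite("pics/w1.png",p[...,::-1])
p2,d2=snapshot("top"); cv2.imwrite("pics/top1.png",p2[...,::-1]); np.savez("top1.npz",p=p2,d=d2)
print(o['tool_pos'],o['ee_rot'],o['joint_positions'])
m=(abs(P[...,2]-.09)<.005)&(d>0)
k=cv2.morphologyEx(m.astype(np.uint8),cv2.MORPH_OPEN,np.ones((5,5)))
q=P[k>0][:,:2].astype(np.float32); print("lid",cv2.minAreaRect(q),np.median(P[k>0][:,2]),len(q))
m=(P[...,2]>.1)&(P[...,2]<.13)&(abs(P[...,0]-.475)<.03)&(abs(P[...,1]-.305)<.03)
q=P[m];print("knob",len(q),q.min(0),q.max(0),(q.min(0)+q.max(0))/2)
```

```text
[0.45619198 0.25430849 0.26273015] [ 3.14007092e+00  1.41965470e-03 -6.59411298e-02] [ 4.00456160e-01  2.27595202e-02  1.32591331e+00 -7.39312957e-04
  1.79487207e+00  2.03702896e+00]
lid ((0.47588813304901123, 0.3029475808143616), (0.15019699931144714, 0.10954654961824417), 86.3140640258789) 0.08939521372081927 14719
knob 554 [0.46434094 0.2909421  0.10075366] [0.48750332 0.31456482 0.12145602] [0.47592213 0.30275346 0.11110484]
```

View pics/w1.png

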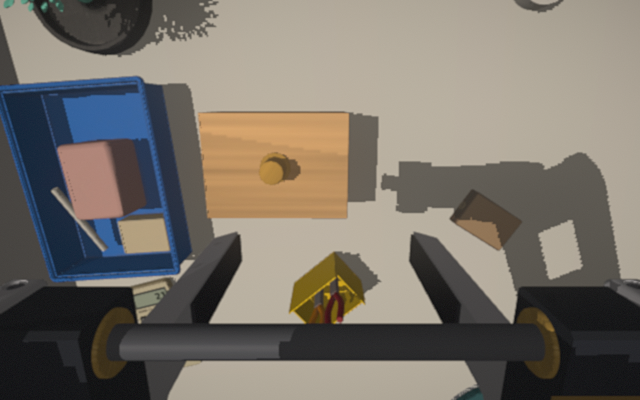

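The wrist view shows the lid square to the tool with the knob at (273,168), giving a knob centre of (0.476, 0.303) and a yaw of −0.064. I'll go down to grip it.

servo_tool:
  series: "-1 1.6 -5 0 0;-1 1.6 -5 0 0;-1 1.6 -5 3 0;-1 1.6 -5 6 0;-1 1.6 -5 9 0;-1 1.6 -5 12 0;-1 1.6 -5 14 0;-1 1.6 -5 15.5 0;-1 1.6 -5 16.3 0;-1 1.6 -5 16.8 0;-1 1.6 -5 16.8 0;-1 1.6 -5 16.8 0"

```text
time: 3.12
tool_pos: [0.4766, 0.3035, 0.0967]
ee_rot: [-3.141, -0.002, -0.067]
wrist_force: [0.7, -0.4, -0.1]
width: 0.0939
```

servo_tool:
  series: "1 0 0 0 0;1 0 0 0 0;1 0 0 0 0;1 0 0 0 0;1 0 0 0 0;1 0 0 0 0;1 0 0 0 0;1 0 0 0 0;1 0 0 0 0;1 0 0 0 0;1 0 0 0 0;1 0 0 0 0"

```text
time: 4.12
tool_pos: [0.4758, 0.3037, 0.0954]
ee_rot: [-3.141, 0.0, -0.066]
wrist_force: [0.2, 0.1, -0.4]
width: 0.0234
```

servo_tool:
  series: "1 0 0 -0.3 0;1 0 0 -0.8 0;1 0 0 -1.5 0;1 0 0 -2.3 0;1 0 0 -3.2 0;1 0 0 -4.2 0;1 0 0 -5.2 0;1 0 0 -6.2 0;1 0 0 -7.2 0;1 0 0 -8.2 0;1 0 0 -9 0;1 0 0 -9.6 0;1 0 0 -10 0;1 0 0 -10 0;1 0 0 -10 0;1 0 0 -10 0"

```text
time: 5.45
tool_pos: [0.4755, 0.3034, 0.1946]
ee_rot: [3.141, 0.001, -0.066]
wrist_force: [0.4, 0.7, -2.2]
width: 0.0237
```

Run:
```python
from h import *
o=robot.get_obs(); p,d=snapshot("wrist"); cm=cam("wrist",o); P=pts(cm,d); cv2.imwrite("pics/w2.png",p[...,::-1])
print(o['tool_pos'],o['ee_rot'],o['wrist_force'],o['wrist_torque'])
c,Rm,t=cm; T=R.from_euler('xyz',o['ee_rot']).as_matrix()
hsv=cv2.cvtColor(p,cv2.COLOR_RGB2HSV)
m=(abs(P[...,2]-o['tool_pos'][2]+.006)<.015)&(d>0)&(hsv[...,0]<25)&(hsv[...,1]>90)
m=cv2.morphologyEx(m.astype(np.uint8),cv2.MORPH_OPEN,np.ones((5,5)))>0
q=P[m]; A=np.c_[q[:,:2],np.ones(len(q))]; print(len(q),"plane",np.linalg.lstsq(A,q[:,2],rcond=None)[0][:2],q[:,2].mean(),cv2.minAreaRect(q[:,:2].astype(np.float32)))
# map obstacles free area from top0
z=np.load("top1.npz");Pt=pts(cam("top"),z['d']);r=(Pt[...,1]>-.2)&(Pt[...,1]<.22)&(Pt[...,0]>.25)&(Pt[...,0]<.72)&(Pt[...,2]>.01)&(Pt[...,2]<.2)
n,l,s,ce=cv2.connectedComponentsWithStats(r.astype(np.uint8))
for i in range(1,n):
    if s[i,4]>25: g=Pt[l==i]; print(s[i,4],g.min(0).round(3),g.max(0).round(3))
```

```text
[0.4755277  0.30344808 0.19464239] [ 3.14074576e+00  1.22770407e-03 -6.62042676e-02] [ 0.41107133  0.69405447 -2.2188477 ] [ 0.00530678  0.07536403 -0.00751831]
33270 plane [-0.01229871 -0.00070563] 0.18861834533054841 ((0.4771841764450073, 0.30211108922958374), (0.14998139441013336, 0.10637147724628448), 86.15696716308594)
575 [ 0.667 -0.151  0.01 ] [ 0.72  -0.085  0.108]
231 [ 0.622 -0.022  0.01 ] [0.681 0.034 0.027]
547 [0.337 0.011 0.012] [0.415 0.093 0.026]
```

View pics/w2.png

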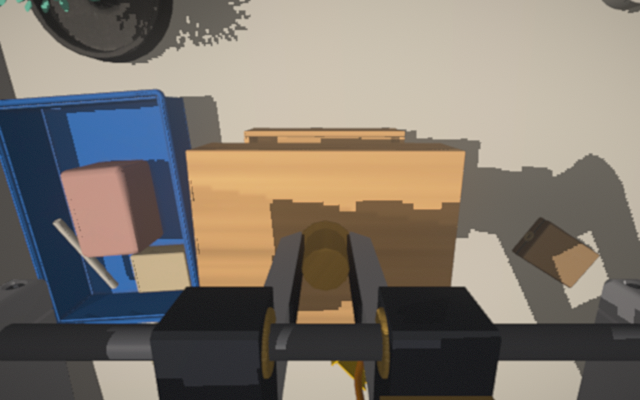

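servo_tool:
  series: "1 0.2 1 0 0;1 0.6 3 0 0;1 1.3 6 0 0;1 1.9 9 0 0;1 2.6 12 0 0;1 3.2 15 0 0;1 3.8 18 0 0;1 4.5 21 0 0;1 5 23.5 0 0;1 5.4 25.5 0 0;1 5.7 26.5 0 0;1 5.8 27 0 0;1 5.8 27 0 0;1 5.8 27 2 0;1 5.8 27 4 0;1 5.8 27 6 0;1 5.8 27 8 0;1 5.8 27 10 0;1 5.8 27 11 0;1 5.8 27 11 0"

```text
time: 7.17
tool_pos: [0.5135, 0.0316, 0.0824]
ee_rot: [-3.141, 0.006, -0.065]
wrist_force: [-0.4, -0.0, -2.1]
width: 0.0235
```

servo_tool:
  series: "1 0 0 0 0;1 0 0 0 0;1 0 0 0 0"

```text
time: 7.42
tool_pos: [0.5171, 0.0306, 0.0873]
ee_rot: [-3.142, -0.003, -0.066]
wrist_force: [0.8, 0.4, -2.7]
width: 0.0235
```

servo_tool:
  series: "1 0 0 0.8 0;1 0 0 1.6 0;1 0 0 2.2 0;1 0 0 2.7 0;1 0 0 3 0;1 0 0 3 0;1 0 0 3 0;1 0 0 3 0"

```text
time: 8.08
tool_pos: [0.5161, 0.0303, 0.0557]
ee_rot: [3.142, -0.001, -0.066]
wrist_force: [0.7, -0.4, -2.5]
width: 0.0232
```

servo_tool:
  series: "1 0 0 0.1 0;1 0 0 0.2 0;1 0 0 0.3 0;1 0 0 0.35 0;1 0 0 0.35 0;1 0 0 0.35 0"

```text
time: 8.58
tool_pos: [0.5161, 0.0304, 0.0524]
ee_rot: [3.142, -0.001, -0.066]
wrist_force: [-0.1, 0.2, 0.6]
width: 0.0234
```

Lid has touched down. I'll release it, lift, and go over the cell.

servo_tool:
  series: "-1 0 0 0 0;-1 0 0 0 0;-1 0 0 0 0;-1 0 0 0 0;-1 0 0 0 0;-1 0 0 0 0;-1 0 0 -2 0;-1 0 0 -5 0;-1 0 0 -9 0;-1 0 0 -13 0;-1 0 0 -16 0;-1 0 0 -17 0;-1 0 0 -17 0"

```text
time: 9.67
tool_pos: [0.5177, 0.0303, 0.2257]
ee_rot: [3.142, -0.008, -0.066]
wrist_force: [0.8, -0.3, -0.1]
width: 0.0939
```

servo_tool:
  series: "-1 -1 -4 0 0;-1 -2 -8 0 0;-1 -3 -12 0 0;-1 -4 -16 0 0;-1 -5 -20 0 0;-1 -6.5 -23 0 0;-1 -7 -25 0 0;-1 -7.5 -26 0 0;-1 -7.5 -26 0 0;-1 -7.5 -26 0 0;-1 -7.5 -26 0 0"

```text
time: 10.58
tool_pos: [0.4584, 0.2934, 0.2209]
ee_rot: [3.14, 0.001, -0.068]
wrist_force: [0.8, -0.7, -0.2]
width: 0.094
```

Run:
```python
from h import *
o=robot.get_obs(); p,d=snapshot("wrist"); cm=cam("wrist",o); P=pts(cm,d); cv2.imwrite("pics/w3.png",p[...,::-1])
np.savez("w3.npz",p=p,d=d,pos=o['tool_pos'],rot=o['ee_rot']); print(o['tool_pos'],o['ee_rot'],o['width'])
def rect(m,n):
    m=cv2.morphologyEx(m.astype(np.uint8),cv2.MORPH_OPEN,np.ones((3,3)))>0
    q=P[m]; print(n,len(q), cv2.minAreaRect(q[:,:2].astype(np.float32)) if len(q)>5 else '')
near=(abs(P[...,0]-.476)<.09)&(abs(P[...,1]-.303)<.11)
rect(near&(abs(P[...,2]-.048)<.004),"rim"); rect(near&(abs(P[...,2]-.021)<.004),"block"); rect(near&(P[...,2]>.07)&(P[...,2]<.09),"cell")
p2,d2=snapshot("top"); Pt=pts(cam("top"),d2); np.savez("top2.npz",p=p2,d=d2)
m=(Pt[...,1]<.15)&(Pt[...,1]>-.1)&(Pt[...,0]>.4)&(abs(Pt[...,2]-.047)<.008)
q=Pt[m];print("lid",cv2.minAreaRect(q[:,:2].astype(np.float32)),q[:,2].mean())
```

```text
[0.45841138 0.29336493 0.22090811] [ 3.13987973e+00  1.12206942e-03 -6.76848816e-02] 0.0940405177469479
rim 2449 ((0.47549834847450256, 0.30293548107147217), (0.15025824308395386, 0.10986490547657013), 86.21509552001953)
block 1723 ((0.4758659303188324, 0.3029194474220276), (0.06613735109567642, 0.04944070428609848), 86.18458557128906)
cell 642 ((0.47560396790504456, 0.30283090472221375), (0.029558232054114342, 0.018486419692635536), 86.10431671142578)
lid ((0.6197232604026794, 0.024817027151584625), (0.32722336053848267, 0.24976718425750732), 0.027266915887594223) 0.04587100632082003
```

View pics/w3.png

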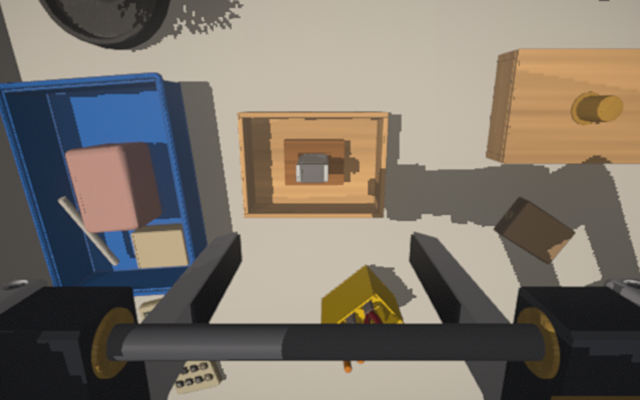

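The wrist view shows the open box with the cell at (313,168), centred at (0.4756, 0.3029) with yaw −0.067. The lid is upright on the table at right. I'll descend over the cell.

servo_tool:
  series: "-1 1.6 -1.1 0 0;-1 1.6 -1.1 3 0;-1 1.6 -1.1 6 0;-1 1.6 -1.1 9 0;-1 1.6 -1.1 11 0;-1 1.6 -1.1 12 0;-1 1.6 -1.1 12 0;-1 1.6 -1.1 12 0;-1 1.6 -1.1 12 0;-1 1.6 -1.1 12 0"

```text
time: 11.52
tool_pos: [0.4764, 0.3051, 0.1044]
ee_rot: [-3.139, -0.004, -0.067]
wrist_force: [0.4, -0.1, 0.4]
width: 0.0938
```

servo_tool:
  series: "-1 0 0.1 1 0;-1 0 0.1 2 0;-1 0 0.1 3 0;-1 0 0.1 4 0;-1 0 0.1 4.7 0;-1 0 0.1 5 0;-1 0 0.1 5 0;-1 0 0.1 5 0;-1 0 0.1 5 0"

```text
time: 12.27
tool_pos: [0.4753, 0.3039, 0.0524]
ee_rot: [-3.141, -0.001, -0.066]
wrist_force: [0.3, 0.1, 0.2]
width: 0.0937
```

servo_tool:
  series: "-1 0 0.1 0.1 0;-1 0 0.1 0.1 0;-1 0 0.1 0.1 0;1 0 0.1 0.1 0;1 0 0.1 0.1 0;1 0 0.1 0.1 0;1 0 0.1 0.1 0;1 0 0.1 0.1 0;1 0 0.1 0.1 0;1 0 0.1 0.1 0;1 0 0.1 0.1 0;1 0 0.1 0.1 0;1 0 0.1 0.1 0;1 0 0.1 0.1 0;1 0 0.1 0.1 0"

```text
time: 13.52
tool_pos: [0.4748, 0.3028, 0.051]
ee_rot: [-3.141, -0.0, -0.066]
wrist_force: [-0.8, 0.3, 0.2]
width: 0.0298
```

servo_tool:
  series: "1 0 0 -0.2 0;1 0 0 -0.5 0;1 0 0 -1 0;1 0 0 -1.7 0;1 0 0 -2.5 0;1 0 0 -3.5 0;1 0 0 -5 0;1 0 0 -6.5 0;1 0 0 -8 0;1 0 0 -9.5 0;1 0 0 -11 0;1 0 0 -12.5 0;1 0 0 -13.5 0;1 0 0 -14.5 0;1 0 0 -15 0;1 0 0 -15 0;1 0 0 -15 0;1 0 0 -15 0"

```text
time: 15.02
tool_pos: [0.4744, 0.3024, 0.1999]
ee_rot: [3.14, 0.002, -0.066]
wrist_force: [0.4, 0.4, -0.6]
width: 0.0304
```

Run:
```python
from h import *
o=robot.get_obs();p,d=snapshot("wrist");cv2.imwrite("pics/w4.png",p[100:400,160:480][:,:,::-1].repeat(2,0).repeat(2,1)); print(o['tool_pos'],o['ee_rot'],o['width'],o['wrist_force'])
P=pts(cam("wrist",o),d); t=np.array(o['tool_pos'])
L=(P-t)@R.from_euler('xyz',o['ee_rot']).as_matrix()
m=(abs(L[...,0])<.02)&(abs(L[...,1])<.012)&(abs(L[...,2]+.03)<.02)&(d>0); q=L[m]; print("cap in tool",len(q),q.min(0),q.max(0),np.median(q,0))
# stand fit from the clear top view
z=np.load("top2.npz");Pt=pts(cam("top"),z['d']); s=np.zeros((400,640),bool);s[150:250,395:445]=1
q=Pt[s&(abs(Pt[...,2]-.012)<.005)][:,:2].astype(np.float32);print("base",cv2.minAreaRect(q),len(q))
q=Pt[s&(Pt[...,2]>.07)&(Pt[...,2]<.12)]
for g in(q[q[:,0]<.48],q[q[:,0]>.48]):print(len(g),np.median(g,0),g.min(0),g.max(0))
```

```text
[0.47439057 0.30244692 0.19988656] [ 3.14049911e+00  1.58082949e-03 -6.62112741e-02] 0.03041878967267329 [ 0.43503922  0.42513345 -0.59063799]
cap in tool 2437 [-0.00874556 -0.01199443 -0.03147712] [ 0.01043311  0.01199538 -0.01003347] [ 4.88342142e-03  8.12001723e-05 -2.91922927e-02]
base ((0.47922688722610474, -0.2494414895772934), (0.20402084290981293, 0.08062802255153656), 0.38599440455436707) 1659
312 [ 0.40385013 -0.24514476  0.10058367] [ 0.38481029 -0.26989911  0.07588617] [ 0.42462692 -0.22810963  0.10782837]
315 [ 0.55079335 -0.2441679   0.10002066] [ 0.5326498  -0.2704733   0.07056906] [ 0.57395168 -0.22697651  0.1101848 ]
```

View pics/w4.png

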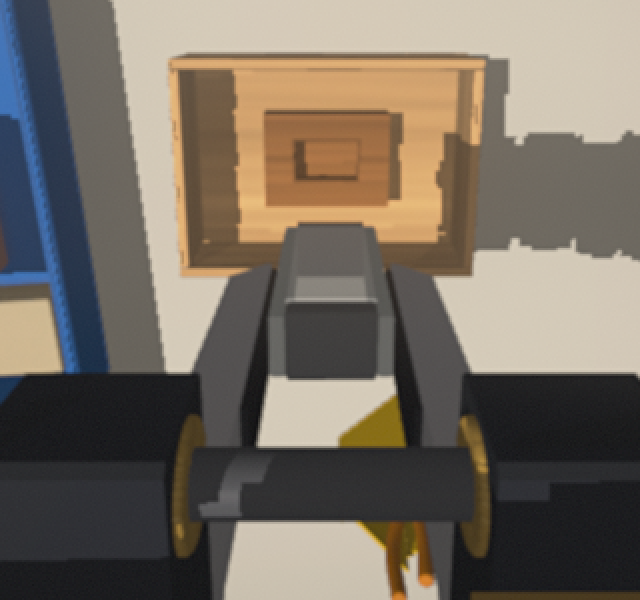

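The cell hangs upright between the pads at about (330,300) in the crop; its bottom is 42.5 mm below the TCP. Next I'll carry it high to the near side of the stand and look closely.

servo_tool:
  series: "1 0 0.6 -1 0;1 0 2 -2 0;1 -0.2 4.5 -3 -0.01;1 -0.3 7.5 -4 -0.01;1 -0.4 11 -5 -0.02;1 -0.5 14.5 -6 -0.02;1 -0.6 18 -6 -0.03;1 -0.7 21.5 -6 -0.03;1 -0.8 25 -6 -0.04;1 -0.9 28.5 -6 -0.04;1 -1 32 -6 -0.05;1 -1.1 35.5 -6 -0.05;1 -1.2 39 -6 -0.06;1 -1.4 42.5 -6 -0.06;1 -1.5 46 -6 -0.07;1 -1.6 49 -6 -0.073;1 -1.7 51.5 -6 -0.073;1 -1.7 53.5 -6 -0.073;1 -1.7 54.7 -6 -0.073;1 -1.7 55.3 -6 -0.073"

```text
time: 16.73
tool_pos: [0.4204, -0.2498, 0.2617]
ee_rot: [3.141, -0.0, 0.004]
wrist_force: [0.4, -0.2, -1.2]
width: 0.0299
```

servo_tool:
  series: "1 0 0 0 0;1 0 0 0 0;1 0 0 0 0;1 0 0 0 0;1 0 0 0 0"

```text
time: 17.15
tool_pos: [0.4215, -0.2471, 0.2612]
ee_rot: [3.141, -0.0, 0.008]
wrist_force: [0.0, -0.2, -1.4]
width: 0.0299
```

```bash
cat > st.py <<'E'
from h import *
import sys
o=robot.get_obs();p,d=snapshot("wrist");cv2.imwrite(f"pics/{sys.argv[1]}.png",p[:,:,::-1]); print(o['tool_pos'],o['ee_rot'],o['width'])
P=pts(cam("wrist",o),d)
near=(abs(P[...,0]-.479)<.13)&(abs(P[...,1]+.25)<.06)&(d>0)
def op(m): return cv2.morphologyEx(m.astype(np.uint8),cv2.MORPH_OPEN,np.ones((3,3)))>0
q=P[op(near&(abs(P[...,2]-.012)<.004))];print("base",len(q),q.min(0),q.max(0),cv2.minAreaRect(q[:,:2].astype(np.float32)))
q=P[op(near&(P[...,2]>.07)&(P[...,2]<.112))]; q=q[(abs(q[:,0]-.479)>.04)]
for g in(q[q[:,0]<.48],q[q[:,0]>.48]):
    if len(g)>20:
        t=g[g[:,2]>g[:,2].max()-.012]
        print("head",len(g),g.min(0),g.max(0),"ridge",t.mean(0)); 
        # cylinder axis: circle fit in y,z
        A=np.c_[2*g[:,1:],np.ones(len(g))]; s=np.linalg.lstsq(A,(g[:,1:]**2).sum(1),rcond=None)[0]; print(" circle y,z,r",s[:2],np.sqrt(s[2]+s[:2]@s[:2]))
E
python3 st.py w5
```

```text
[ 0.4214817  -0.24706581  0.26119217] [ 3.14143739e+00 -3.21297207e-04  8.43544874e-03] 0.029896551384040012
base 8465 [ 0.37864464 -0.29425362  0.00813149] [ 0.58247918 -0.21320249  0.01596122] ((0.480543851852417, -0.2536340653896332), (0.20321440696716309, 0.0799291729927063), 0.53611159324646)
head 1379 [ 0.39054925 -0.27582745  0.07009456] [ 0.42721012 -0.23244292  0.10823306] ridge [ 0.41139245 -0.25412586  0.10258239]
 circle y,z,r [-0.25406819  0.0891124 ] 0.016900741288500064
head 2305 [ 0.53344706 -0.27513621  0.07153282] [ 0.57515052 -0.23071496  0.10894322] ridge [ 0.55494111 -0.25270251  0.10323451]
 circle y,z,r [-0.25273409  0.08809929] 0.018286714753981668
```

View pics/w5.png

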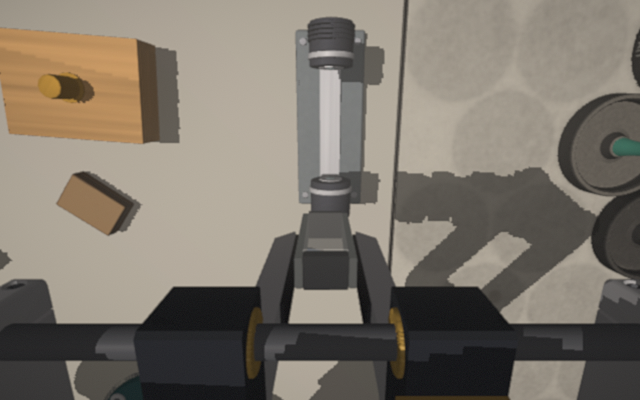

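The view shows the stand's beam gap centred at about column 330 (heads at rows 40 and 190), with the cell just short of it. The wrist measurements put the stand centre at (0.480, −0.2535) with yaw 0.008. The top camera reads about 4 mm to the left, the same bias it had on the box, so I'm trusting the wrist.

servo_tool:
  series: "1 1 0.2 0 0;1 2.5 0.4 0 0;1 4 0.6 0 0;1 5 0.7 0 0;1 5.6 0.7 0 0;1 5.8 0.7 0.5 0;1 5.8 0.7 1.5 0;1 5.8 0.7 2.5 0;1 5.8 0.7 3.5 0;1 5.8 0.7 4.5 0;1 5.8 0.7 5.5 0;1 5.8 0.7 6 0;1 5.8 0.7 6 0;1 5.8 0.7 6 0;1 5.8 0.7 6 0;1 5.8 0.7 6 0"

```text
time: 18.53
tool_pos: [0.4797, -0.2548, 0.2019]
ee_rot: [3.141, -0.001, 0.007]
wrist_force: [0.1, 0.1, -0.5]
width: 0.0298
```

```bash
python3 st.py w6
```

```text
[ 0.4796632  -0.25484541  0.20187745] [ 3.14052464e+00 -1.41696896e-03  6.83344230e-03] 0.029778430790382455
base 7433 [ 0.41750617 -0.29385743  0.00801561] [ 0.58290672 -0.21303827  0.01591967] ((0.5001072287559509, -0.2534390687942505), (0.1651192009449005, 0.07999080419540405), 0.4452740252017975)
head 484 [ 0.38531391 -0.27366839  0.08834597] [ 0.39954749 -0.23423205  0.10629506] ridge [ 0.39210216 -0.25430344  0.10247911]
 circle y,z,r [-0.25427397  0.08506007] 0.02009952968141756
head 2705 [ 0.53401127 -0.27509536  0.08339042] [ 0.57528591 -0.23125838  0.10833498] ridge [ 0.55561393 -0.25272449  0.10313223]
 circle y,z,r [-0.25275923  0.08584421] 0.020161387798057203
```

servo_tool:
  series: "1 0 -0.1 0.4 0;1 0 -0.1 1.2 0;1 0 -0.1 2.2 0;1 0 -0.1 3.2 0;1 0 -0.1 4.2 0;1 0 -0.1 5.2 0;1 0 -0.1 6.2 0;1 0 -0.1 7.2 0;1 0 -0.1 8 0;1 0 -0.1 8.7 0;1 0 -0.1 9.1 0;1 0 -0.1 9.3 0;1 0 -0.1 9.3 0;1 0 -0.1 9.3 0;1 0 -0.1 9.3 0;1 0 -0.1 9.3 0;1 0 -0.1 9.3 0"

```text
time: 20.0
tool_pos: [0.4796, -0.2538, 0.1085]
ee_rot: [3.141, -0.001, 0.007]
wrist_force: [-0.5, 0.1, -0.7]
width: 0.0299
```

```bash
python3 st.py w7
python3 - <<'E'
from h import *
o=robot.get_obs();p,d=snapshot("wrist");P=pts(cam("wrist",o),d);L=(P-np.array(o['tool_pos']))@R.from_euler('xyz',o['ee_rot']).as_matrix()
m=(abs(L[...,0])<.02)&(abs(L[...,1])<.012)&(L[...,2]<-.026)&(L[...,2]>-.034)&(d>0); q=L[m]; print("cap in tool",len(q),q.min(0),q.max(0),np.median(q,0))
A=np.c_[q[:,:2],np.ones(len(q))];print("tilt",np.linalg.lstsq(A,q[:,2],rcond=None)[0])
E
```

```text
[ 0.47956064 -0.25375747  0.10851786] [ 3.14091087e+00 -8.79535494e-04  6.80714441e-03] 0.02989759095745139
base 9667 [ 0.37837131 -0.29360172  0.00801794] [ 0.58272356 -0.21268223  0.01572792] ((0.48026758432388306, -0.2534278333187103), (0.20439259707927704, 0.08006197214126587), 0.5702508091926575)
head 2399 [ 0.38514283 -0.27568254  0.07002054] [ 0.42755646 -0.23221376  0.10671552] ridge [ 0.39779452 -0.25412927  0.10196446]
 circle y,z,r [-0.2539896  0.0893734] 0.015162202980184357
head 5902 [ 0.53483343 -0.27457546  0.07930659] [ 0.57510515 -0.23036668  0.1091972 ] ridge [ 0.55563557 -0.25259364  0.10340153]
 circle y,z,r [-0.25255496  0.08560798] 0.02040166991089799
cap in tool 1821 [-0.00850056 -0.01199796 -0.03154814] [ 0.01022522  0.01197565 -0.02601128] [ 0.00180851  0.00015202 -0.02946771]
tilt [ 0.03706238  0.00238437 -0.02942586]
```

View pics/w7.png

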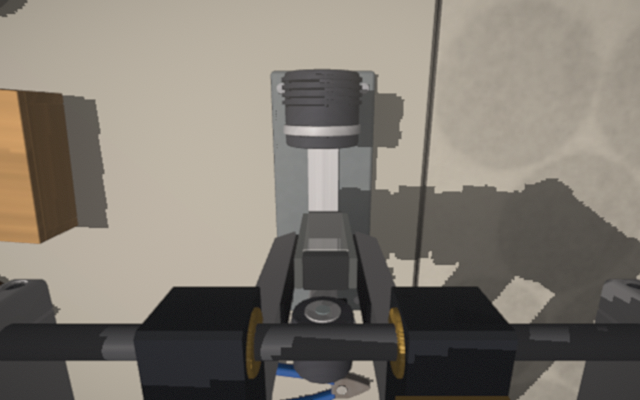

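Cell is between the heads on the beam line (column ~325). I'll trim the height by about 1 mm and check its tilt.

servo_tool:
  series: "1 0 0 0.05 0;1 0 0 0.1 0;1 0 0 0.1 0.0;1 0 0 0.1 0;1 0 0 0.1 0"

```text
time: 20.52
tool_pos: [0.4793, -0.2536, 0.1069]
ee_rot: [3.142, 0.0, 0.007]
wrist_force: [-0.5, 0.2, -1.4]
width: 0.0301
```

Run:
```python
from h import *
o=robot.get_obs();print(o['tool_pos'],o['ee_rot']);Ls=[]
for i in range(4):
    o=robot.get_obs();p,d=snapshot("wrist");P=pts(cam("wrist",o),d);L=(P-np.array(o['tool_pos']))@R.from_euler('xyz',o['ee_rot']).as_matrix();Ls.append(L[(d>0)&(abs(L[...,1])<.009)])
q=np.concatenate(Ls)
def fit(s,a,b,n):
    for _ in range(8):
        c=np.polyfit(s[:,a],s[:,b],1); r=s[:,b]-np.polyval(c,s[:,a]); s=s[abs(r)<2*r.std()+1e-6]
    print(n,c,len(s),r.std())
fit(q[(abs(q[:,0])<.007)&(abs(q[:,2]+.03)<.004)],0,2,"top z(x)")
f=q[(abs(q[:,0]-.009)<.006)&(q[:,2]>-.025)&(q[:,2]<.04)]; print(np.histogram(f[:,2],8)); fit(f,2,0,"front x(z)")
# dark edges along y of the cap, to get cell yaw: front-edge x as function of y
e=[]
a=q[(abs(q[:,2]+.0295)<.003)&(abs(q[:,0])<.015)]
for y in np.arange(-.008,.0081,.002):
    b=a[abs(a[:,1]-y)<.001]; e.append((y,np.percentile(b[:,0],98),np.percentile(b[:,0],2)))
e=np.array(e);print("edge slopes",np.polyfit(e[:,0],e[:,1],1),np.polyfit(e[:,0],e[:,2],1))
p,d=snapshot("scene");cv2.imwrite("pics/s8.png",p[:,:,::-1])
```

```text
[ 0.47926609 -0.2535918   0.10694819] [3.14152945e+00 3.46376168e-05 6.76124427e-03]
top z(x) [ 0.00215262 -0.02953901] 3504 0.00043460044321484443
(array([961, 828, 747, 652, 580, 508, 461, 438]), array([-0.02499683, -0.01687496, -0.00875309, -0.00063123,  0.00749064,
        0.01561251,  0.02373438,  0.03185625,  0.03997812]))
front x(z) [0.00152622 0.0095686 ] 4434 0.00016953899892377025
edge slopes [0.0029708  0.00972945] [-0.00138724 -0.00772902]
```

Run:
```python
from h import *
o=robot.get_obs();print(o['time'],o['tool_pos'],abs(o['qvel']).max(),o['width'],o['wrist_force'])
print(robot.close_job())
```

```text
20.7667 [ 0.47930508 -0.25359734  0.10699136] 0.0015931712067999938 0.029892931383394973 [-0.45547653 -0.42322963 -0.75568366]
the job is handed in; nothing more can be done
None
```

The job is handed in at 20.8 s, with the gripper still holding the cell between the two heads of the stand. The lid was lifted straight up by its knob and stands the right way up on free table, near (0.516, 0.030). The cell was then taken by its frosted ends and moved into the beam.

**Last checks before handing in:**
- **Beam position:** the window point is within about 0.5 mm of the beam line sideways. Its height is 84.4 to 84.9 mm, against 85 mm wanted.
- **Orientation:** cell tilt is about 0.002 rad and its yaw is within about 0.005 rad of the stand's.
- **Grip:** the opening is 29.9 mm on the 30 mm cell, the arm is still, and I saw no contact forces.

**What disagreed:**
- **Top camera:** it read y about 4 mm higher than the wrist camera at both the box and the stand. I used the wrist camera, which had already given good grasps.
- **Tilt fit:** an early rough fit gave a false 0.037 rad, because it took in edge points of the cap.
- **Lid after placing:** the top camera's automatic lid measurement was spoiled by the arm in view. The lid's place rests on the touchdown reading and the wrist pictures.

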